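# Set the cut-off saw for a longer bar

### The job

Set the small cut-off saw up for a longer length: lift the red stop tab out of its notch, shift the length stop two notches further from the blade and let it drop fully home there. Then lay the brass bar down in the saw's two cradles with its end up against the stop, throw the red-tipped hold-down over its centre so that it clamps the bar, and last of all flip the toggle on the black power box over until it snaps on, leaving the other bar, the pliers and the bur stand where they are.

Things in the scene. Friction and masses are not known exactly. Their poses are not given: they have to be found in the camera images.
- saw: Bench cut-off saw, fixed: grey base 125 (x) x 365 (y) x 16 mm high. Origin on the bench under the bar line; own +y runs along the bar line to the blade, z up. Its green head stands raised from y = +98 to +190 mm, x = -55 to +70, up to 215 mm high; blade at y = +111, its lower edge 121 mm up: the bar's end goes in under it from saw -x. A laid bar is along own y at x = 0, its centre 55 mm up.
- first_notch (a point): Notch nearest the blade in the steel rail, at the rail's top face, 40 mm above the bench, saw y = -70 mm. The rail, 14 mm wide, lies under the bar line from saw y = -55 to -170 mm; five notches 7 mm wide, 10 mm deep, 20 mm apart towards saw -y (y = -70, -90, -110, -130, -150). The stop starts in the second (-90) and belongs in the fourth (-130).
- cradle_a (a point): Middle of the floor of the cradle under the hold-down, saw y = +55 mm, 22 mm long in y, 50 mm above the bench. Two flared cheeks 9 mm high, 13 mm apart at the floor and 21 mm at the top, guide the bar in. Axes are those of the saw.
- cradle_b (a point): Middle of the floor of the second cradle, saw y = -40 mm, 12 mm long in y, otherwise like cradle_a. Between the two cradles a lying bar is free on both sides for the fingers, the base being 34 mm below it.
- length_stop (a joint): Travel of the stop carriage along the rail in m: 0 in the starting notch (saw y = -90 mm), growing away from the blade (saw -y); 0.040 is two notches further (saw y = -130 mm). Free play in a notch is 1 mm either way. It slides easily (1 N) once the tab is out of the notch.
- stop_tab (a joint): Lift of the red tab in its carriage in m: 0 fully down in a notch, up to 0.016; its pointed blade clears the rail top at 0.009, and with the point on a tooth it reads about 0.0085. It drops by its weight and a light spring (about 2 N to lift).
- stop_grip (a point): Centre of the red plastic grip of the tab: 16 mm in saw x, 12 mm in saw y, 28 mm tall, 68 mm above the bench when down (it reaches 14 mm above and below this point). Carriage cheeks below it reach up to 44 mm above the bench and 12 mm to either side in saw x. Moves with the tab.
- stop_face (a point): Middle of the brass stop face that the bar's end must meet, 14 x 28 mm, looking towards the blade (saw +y); 16 mm nearer the blade than the tab's centre, 55 mm above the bench; the face's plate is 6 mm thick. Its axes are those of the saw.
- clamp (a joint): Angle of the hold-down arm in rad: 0 open (30 degrees past upright, leaning to saw +x), 2.09 level and pressing on a 10 mm bar, 2.2 its stop with no bar. Pivot axis along saw y at x = +45, y = +55, z = 67 mm. An over-centre spring holds it at either end: past 0.61 it swings over by itself to saw -x and clamps with some 5 N; starting it takes about 4 N at the grip towards saw -x.
- clamp_grip (a point): Centre of the red grip, 24 mm long along the arm and 14 x 13 mm across, at the free end of the hold-down arm, 60 mm from its pivot (open: saw x = +75 mm, 119 mm above the bench). The arm is 72 mm long, 12 mm wide in saw y.
- brass_bar: Yellow brass square bar, loose, 240 x 10 x 10 mm, 0.2 kg; origin at its centre, own x along its length. Lies on the bench. Either end may go to the stop.
- silver_bar: Silver-grey bar of the same size, loose, to be left alone; origin at its centre, own x along its length.
- power_box: Black power box, fixed, 150 (x) x 120 (y) x 65 mm high, with a toggle, green lamp, dial (14 mm high) and sockets on its top. Origin under its centre; the toggle's pivot stands at own x = -20 mm, y = 0, z = 67 mm.
- switch (a joint): Angle of the toggle lever in rad: 0 off, leaning 0.45 rad towards own -x of the power box; 0.9 on, leaning as far towards own +x (to the green lamp). It snaps over past the middle (0.45); starting it takes about 2 to 4 N.
- switch_tip (a point): Tip of the steel toggle lever, 36 mm from its pivot, lever 8 to 9 mm thick; off it stands 99 mm above the bench.
- bur_stand: Round stepped grey bur stand, loose, 124 mm across, 66 mm high and 89 mm with its burs; origin under its centre. Leave it alone.
- pliers: Pliers with yellow handles lying on the bench, loose, 160 x 60 x 12 mm; origin under the pivot, own x towards the jaws. Leave them alone.

How it is judged:
On the way, in this order (a step that is already met when the one before it is completed fails the run):
1. the stop tab is lifted out of its notch (value of joint stop_tab above 0.009 m), for 0.1 s.
2. the stop has dropped fully home two notches further from the blade (value of joint length_stop between 0.037 and 0.043 m and value of joint stop_tab below 0.003 m), for 0.2 s.
3. the brass bar lies in both cradles with its end against the stop (y of brass_bar in the frame of stop_face between 0.118 and 0.1232 m and x of brass_bar in the frame of saw between -0.004 and 0.004 m and z of brass_bar in the frame of saw between 0.052 and 0.058 m and angle between the x axis of brass_bar and the y axis of saw, either way round below 0.04 rad), for 0.2 s.
4. the hold-down is thrown over and clamps the bar (value of joint clamp between 2 and 2.16 rad), for 0.2 s.
5. the toggle has snapped on (value of joint switch above 0.8 rad), for 0.2 s.
At the end, for the whole second after the job is handed in: Stop two notches out (0.040 m within 3 mm), tab below 3 mm; brass bar in both cradles along the bar line (0.04 rad, 4 mm sideways, 3 mm in height), end within 3 mm of the stop face, at rest; hold-down level on the bar (2.0 to 2.16 rad); toggle on (above 0.8 rad) (all of step 2 and all of step 3 and all of step 4 and value of joint switch above 0.8 rad and linear speed of brass_bar below 0.01 m/s); the robot touches nothing.
It fails at once if the silver-grey bar is shifted by more than 20 mm (distance of silver_bar from where it was at the start of the episode above 0.02 m).
It fails at once if the bur stand is shifted by more than 20 mm (distance of bur_stand from where it was at the start of the episode above 0.02 m).
It fails at once if the pliers are shifted by more than 20 mm (distance of pliers from where it was at the start of the episode above 0.02 m).
It also fails if it takes over 72 s, if anything falls off the work surface, if the arm or the gripper's body presses on something with over 40 N, if the wrist force passes 120 N, or if a joint passes its speed limit or range.

### The arm

A 6-joint arm with a two-finger parallel gripper is mounted at the origin on the work surface. World frame = base frame: x ahead of the robot, y to its left, z up, the work surface at z = 0. Lengths are in m, angles in rad, forces in N, time in s.
With the tool pointing down it reaches from about 0.35 to 0.975 m from the base axis. Payload 7.1 kg.
Tool frame: the origin (TCP) lies at the very end of the fingers, on their centre line; the grasp point (between the pads) lies 19 mm behind it (env.grip_depth is the distance from the TCP to the grasp point, in m); z points along the fingers, y is the line along which they close (so a half turn about z gives the same grasp; the last joint's range is limited). The gripper opens to 88 mm and grips with 3 to 60 N. Pads are 20 mm wide; open, the fingers measure 115 mm over their backs; the gripper's body (75 mm by 178 mm) begins 61 mm behind the grasp point.
Start: joints at [-1.28, 0.423, 1.63, -0, 1.089, -0.019], TCP at [0.191, -0.595, 0.223] pointing down, gripper open.
Joint ranges: [-3, 3], [-0.9, 2.11], [0.09, 2.58], [-1.31, 4.45], [0.11, 2.69], [-2.54, 2.54]. Speed limits (rad/s): [2.39, 2.39, 3.01, 3.14, 3.14, 3.14].

### API

Orientations are given as a unit quaternion [x, y, z, w].
In Python, from station import env gives the robot as it stands.
- The arm moves only by the tool advance, called after ">>>" as name(argument=value, ...), one argument or row to a line, values as JSON. Schema: {"type":"object","properties":{"rows":{"type":"array","items":{"type":"number"},"minItems":6,"maxItems":48},"aperture":{"type":"number"},"grip_n":{"type":"number"},"only":{"type":"string"},"quiet":{"type":"boolean"},"lines":{"type":"string"}},"required":["rows"],"additionalProperties":false}. rows is one flat list of numbers that holds 1 to 8 rows one after another, with no inner brackets; each row has 6 numbers: dx, dy, dz in m, then a rotation vector rx, ry, rz in rad; each row is the pose to reach, as a shift and turn from the pose commanded when the call began, along the tool's axes at that moment; what a row does not reach only later rows make up. A row lasts 1/12 s, in which the tool goes at most 0.0417 m and 0.125 rad, less where a joint would pass 70% of its speed; a pose out of reach is approached as far as the arm can. aperture is the finger opening in m, set as the call begins (left out keeps the last). The fingers move at their own pace and stop on an object; grip_n is the grip in N (left out, the last holds). Time passes only in rows, so rows that do not move let the fingers close. The tool returns the time, the measured TCP pose, the force, the opening and the grip force at its end. only (a regular expression) keeps the lines of the reply that match it, lines (a string "A,B") keeps lines A to B, and quiet returns only ok. Input that does not fit is refused with a message, and nothing moves.
- env.read_state(): the state, without advancing time (a new reading comes with each control period).
- env.camera(name): name is "scene" or "top"; returns the picture (420x560x3 uint8, red, green, blue); there is no depth.
- env.calibration(name): a dict with "fovy" (degrees; the focal length in pixels is half the picture's height over the tangent of half this angle, whatever the lens; pixels are square), "cx", "cy" (the principal point, pixels), "eye" and "attitude" of the camera in the world. Camera axes: x right, y up, looking along -z (the intrinsics and any distortion apply to the point x, -y, -z); pixel columns grow to the right and rows downward; lengths in m; the calibration is good to about 2 mm. A picture is of the moment at which its call begins. calibration takes no time and is no camera call.
- env.finish_job(): hands the job in; it is judged then, once.
The state is a dict: "clock": time; "qpos": joint angles; "joint_vel": joint speeds; "effort": joint torques, N m; "tcp_pos": TCP position; "eef_rot": TCP orientation; "wrist_force": force on the tool from outside, world axes, zero at the start; "torque": the same for the moment, N m; "finger_gap": finger opening in m; "finger_force": force on a finger pad.
Only numpy, scipy, OpenCV 4.12 (cv2) and the standard library are available. Lean on these libraries where they do the work, as an engineer would, in place of code of your own. Each camera call takes 0.05 s, during which the arm holds its last target. There are 200 camera calls.

## Working session

There is one attempt and no reset: what is moved stays moved. The work goes in short steps, Python scripts to look and compute and a tool call to move; the robot and the scene stay as the last step left them, time stands still between calls to the robot, and variables do not carry over. Pictures are saved under pics/ and viewed, at most 10 in all, crops included, and the job is handed in when it is done.

```bash
ls; mkdir -p pics; python3 - <<'E'
from station import env
import cv2
for n in("scene","top"):
    cv2.imwrite(f"pics/{n}0.png",env.camera(n)[:,:,::-1]); print(n,env.calibration(n))
print(env.read_state())
E
```

```text
pics
station.py
scene {'fovy': 57.57380150628025, 'cx': 282.57753294295753, 'cy': 207.76354059808253, 'eye': array([ 1.16446561, -0.24524463,  0.98211415]), 'attitude': array([0.248081  , 0.15946192, 0.53089085, 0.79447003])}
top {'fovy': 47.12174996950499, 'cx': 275.78964314153376, 'cy': 207.01961715034008, 'eye': array([0.34675704, 0.02066587, 1.39717013]), 'attitude': array([ 0.06234584, -0.06495094, -0.69402529,  0.71429914])}
{'clock': 0.1, 'qpos': array([-1.28000097e+00,  4.23785391e-01,  1.63060819e+00, -1.06941916e-05,
        1.08861531e+00, -1.89715505e-02]), 'joint_vel': array([ 6.62112914e-04,  1.47015570e-04, -2.29052628e-03,  1.23331112e-03,
       -5.27015970e-04,  8.92702058e-05]), 'effort': array([-9.64826140e-04, -5.45616102e+01, -2.74325055e+01,  6.45083771e-02,
        1.88683555e-02, -2.26047030e-05]), 'tcp_pos': array([ 0.19041529, -0.59475186,  0.22196846]), 'eef_rot': array([ 9.88028886e-01,  1.54267365e-01, -1.00637697e-04, -7.00946447e-04]), 'wrist_force': array([-0.14268105,  0.15963461,  0.05988124]), 'torque': array([ 0.00088664, -0.0179966 ,  0.01668817]), 'finger_force': 0.0, 'finger_gap': 0.08802864752102688}
```
View pics/scene0.png

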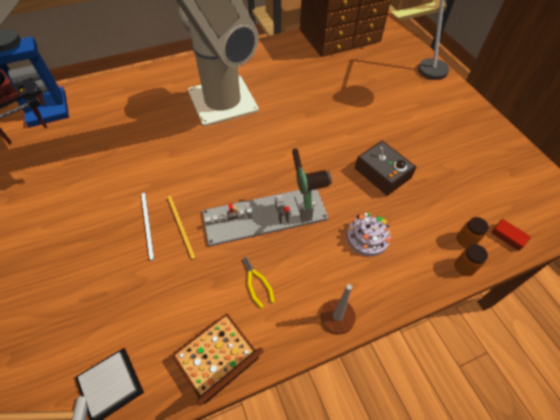

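View pics/top0.png

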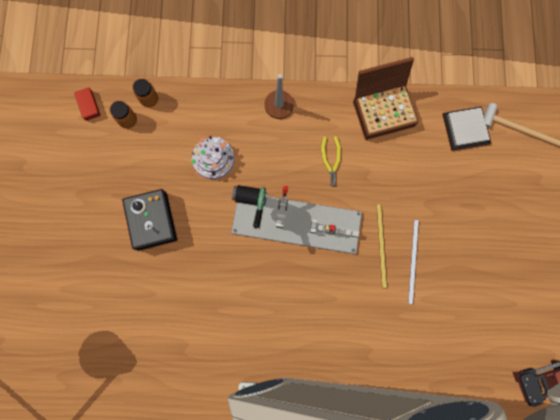

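The top view shows the saw at about (298,222), the brass bar at (382,245), the silver bar at (414,262), the box at (149,219), the pliers at (332,160) and the bur stand at (212,157). The scene view shows the tab at (232,210), the clamp grip at (286,211), the brass bar from (169,197) to (193,257) and the toggle at (381,150).

```bash
python3 - <<'E'
import cv2,numpy as np
t=cv2.imread("pics/top0.png");s=cv2.imread("pics/scene0.png")
a=t[175:260,225:395]; b=s[140:255,160:335]
f=lambda i,k:cv2.resize(i,None,fx=k,fy=k,interpolation=cv2.INTER_CUBIC)
cv2.imwrite("pics/c1.png",f(a,4.7)); cv2.imwrite("pics/c2.png",f(b,4.5))
c=np.hstack([f(t[180:255,115:190],5),f(s[130:205,345:425],5)]);cv2.imwrite("pics/c3.png",c)
E
```

View pics/c1.png

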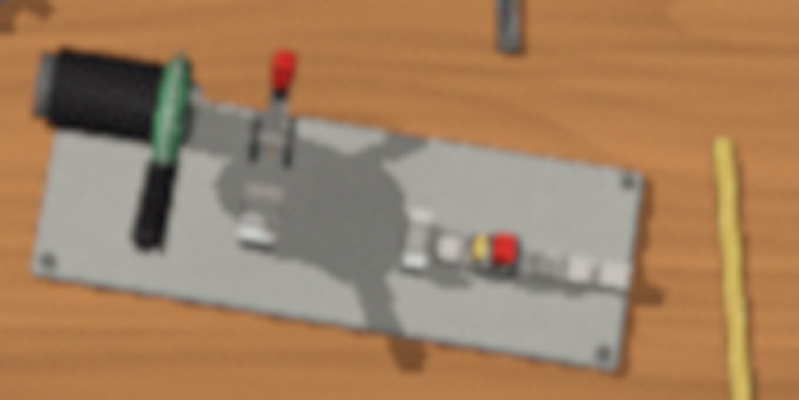

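View pics/c2.png

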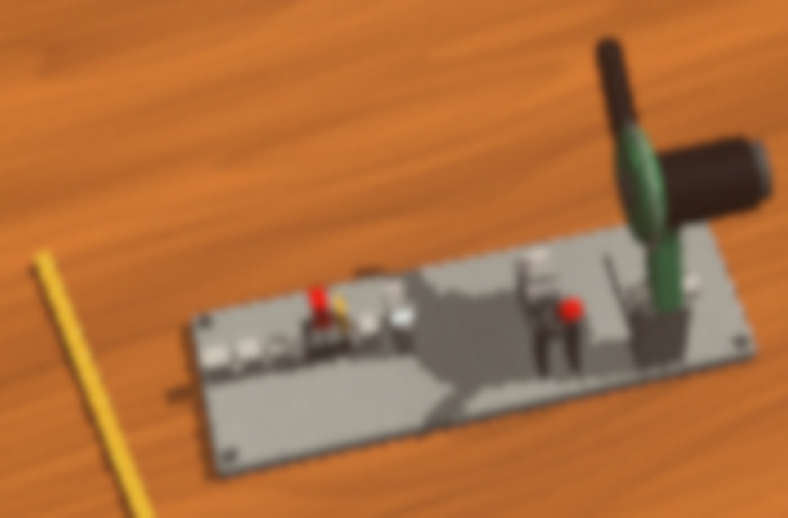

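View pics/c3.png

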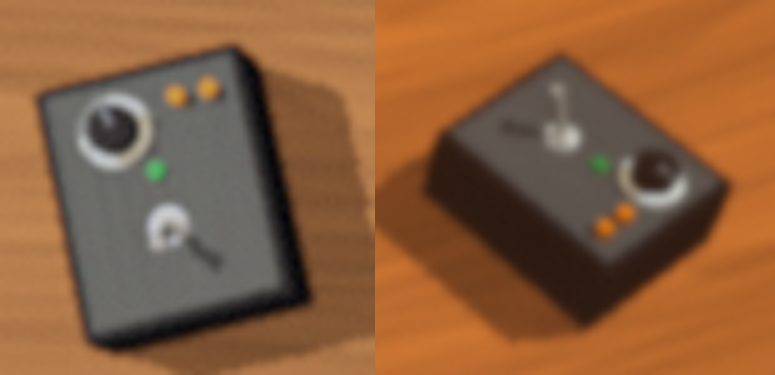

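The crops give the base corners, the red tab at c1 (505,249) and c2 (318,299), and the clamp grip at c1 (284,70) and c2 (571,310). c3 shows the toggle base at (167,228) in top and (562,137) in scene, with the lever tip at (557,90) in scene. Next I triangulate and fit the poses.

```bash
cat > h.py <<'E'
import numpy as np,cv2
from scipy.spatial.transform import Rotation as R
from scipy.optimize import least_squares
from station import env
CAL={n:env.calibration(n) for n in("scene","top")}
def proj(n,P):
    c=CAL[n]; p=(np.atleast_2d(P)-c["eye"])@R.from_quat(c["attitude"]).as_matrix()
    f=210/np.tan(np.radians(c["fovy"]/2)); return np.c_[c["cx"]+f*p[:,0]/-p[:,2],c["cy"]-f*p[:,1]/-p[:,2]]
def tri(ps,pt):
    r=least_squares(lambda X:np.r_[proj("scene",X)[0]-ps,proj("top",X)[0]-pt],[.5,0,.05]); return r.x,np.sqrt(2*r.cost)
def onz(n,px,z):
    return np.r_[least_squares(lambda X:proj(n,[X[0],X[1],z])[0]-px,[.5,0]).x,z]
def blob(img,roi,f):
    x0,x1,y0,y1=roi; h=cv2.cvtColor(img[y0:y1,x0:x1],cv2.COLOR_RGB2HSV).astype(int)
    m=f(h[...,0],h[...,1],h[...,2]); y,x=np.nonzero(m); w=(h[...,1])[y,x]
    return np.r_[np.average(x,weights=w)+x0,np.average(y,weights=w)+y0],len(x),np.c_[x+x0,y+y0]
red=lambda h,s,v:((h<4)|(h>174))&(s>170)&(v>100)
yel=lambda h,s,v:(h>19)&(h<35)&(s>110)&(v>110)
def tool(p):
    """world point -> shift along tool axes from measured pose"""
    s=env.read_state(); return R.from_quat(s["eef_rot"]).inv().apply(np.array(p)-s["tcp_pos"])
E
python3 - <<'E'
from h import *
S=cv2.imread("pics/scene0.png")[:,:,::-1].copy();T=cv2.imread("pics/top0.png")[:,:,::-1].copy()
for nm,rs,rt in(("tab",(222,242,198,220),(322,342,220,238)),("clamp",(278,296,200,220),(276,294,182,198))):
    a,na,_=blob(S,rs,red);b,nb,_=blob(T,rt,red);print(nm,a,na,b,nb,tri(a,b))
for n,I,roi in(("scene",S,(160,200,190,265)),("top",T,(370,392,200,292))):
    c,k,xy=blob(I,roi,yel); (rc,sz,an)=cv2.minAreaRect(xy.astype(np.float32)); bx=cv2.boxPoints((rc,sz,an))
    vx,vy,x0,y0=cv2.fitLine(xy.astype(np.float32),cv2.DIST_L2,0,.01,.01).ravel();t=(xy-[x0,y0])@[vx,vy]
    e=[np.array([x0,y0])+u*np.array([vx,vy]) for u in(t.min()-.5,t.max()+.5)]
    P=[onz(n,q,.008) for q in e];print(n,"brass",k,e,P,np.linalg.norm(P[0]-P[1]),(P[0]+P[1])/2)
ct=lambda p:(np.array(p)+.5)/4.7-.5+[225,175]
cs=lambda p:(np.array(p)+.5)/4.5-.5+[160,140]
print("top corners",[onz("top",ct(p),.016)[:2] for p in((645,170),(620,372),(33,275))])
print("sc corners",[onz("scene",cs(p),.016)[:2] for p in((218,475),(190,320),(755,352))])
bt=lambda p:(np.array(p)+.5)/5-.5+[115,180]
bs=lambda p:(np.array(p)+.5)/5-.5-[75,0]+[345,130]
for nm,a,b in(("dial",(655,168),(110,128)),("lamp",(600,164),(155,169)),("togbase",(562,137),(167,228)),("so1",(626,212),(208,87)),("so2",(604,228),(176,96))):
    print(nm,tri(bs(a),bt(b)))
print("corners box top",[onz("top",bt(p),.065)[:2] for p in((40,95),(237,47),(92,338),(283,288))])
print("corners box sc",[onz("scene",bs(p),.065)[:2] for p in((445,132),(561,54),(728,186),(606,265))])
print("tip scene",onz("scene",bs((557,90)),.099))
E
```

```text
tab [230.29354276 207.00069808] 14 [331.59148821 227.8839794 ] 19 (array([ 0.53438534, -0.13665894,  0.07082209]), np.float64(0.4613601735800365))
clamp [286.01792426 208.64816421] 17 [284.74149834 189.68933777] 19 (array([ 0.62908805, -0.00292543,  0.11672881]), np.float64(0.4544151383061988))
scene brass 195 [array([168.88927035, 196.50638626]), array([192.95230007, 257.94730682])] [array([ 0.38037548, -0.29363779,  0.008     ]), array([ 0.6173894 , -0.28046004,  0.008     ])] 0.23737996719908902 [ 0.49888244 -0.28704891  0.008     ]
top brass 341 [array([378.42115531, 204.39826818]), array([384.30544783, 287.62106242])] [array([ 0.61666354, -0.28217137,  0.008     ]), array([ 0.37570319, -0.29653844,  0.008     ])] 0.2413882813868173 [ 0.49618337 -0.2893549   0.008     ]
top corners [array([ 0.59475868, -0.23186781]), array([ 0.46914306, -0.21612423]), array([0.51827581, 0.14434097])]
sc corners [array([ 0.59876082, -0.22958751]), array([ 0.47713582, -0.21330948]), array([0.64506815, 0.12844189])]
dial (array([0.58170141, 0.40751534, 0.07608002]), np.float64(0.38191318234188437))
lamp (array([0.56055116, 0.38283758, 0.0680942 ]), np.float64(0.3432258251948413))
togbase (array([0.52831702, 0.37517921, 0.06329584]), np.float64(0.5135418740661584))
so1 (array([0.6082834 , 0.35855427, 0.08378515]), np.float64(3.7983474540279363))
so2 (array([0.60153054, 0.37181099, 0.05721609]), np.float64(2.7692073411348845))
corners box top [array([0.60101073, 0.45095251]), array([0.63190278, 0.34219752]), array([0.46512968, 0.41061096]), array([0.4959262 , 0.30705006])]
corners box sc [array([0.49767696, 0.30769528]), array([0.46605351, 0.41284914]), array([0.60498612, 0.45098749]), array([0.63018043, 0.34596118])]
tip scene [0.51801956 0.3698652  0.099     ]
```

```bash
cat >> h.py <<'E'
S0=np.array([.547,-.0475,0]);SY=np.radians(-7.75)
def saw(x,y,z): return S0+R.from_euler("z",SY).apply([x,y,z])
def go(p,phi):
    "print shift in tool axes and turn to have tool x at angle phi (deg), tool down"
    s=env.read_state();m=R.from_quat(s["eef_rot"])
    tgt=R.from_euler("z",phi,degrees=True)*R.from_euler("x",180,degrees=True)
    print("t",s["clock"],"shift",np.round(tool(p),4),"turn",np.round((m.inv()*tgt).as_rotvec(),3),"gap",round(s["finger_gap"],4),"F",np.round(s["wrist_force"],1))
E
```

>>> advance(
  rows=[0.16,-0.11,0.02,0,0,-0.5,0.3,-0.2,0.03,0,0,-0.8,0.4,-0.3,0.05,0,0,-1.1,0.468,-0.331,0.06,0,0,-1.126,0.468,-0.331,0.06,0,0,-1.126,0.468,-0.331,0.06,0,0,-1.126,0.468,-0.331,0.06,0,0,-1.126,0.468,-0.331,0.06,0,0,-1.126],
  aperture=0.04,
  grip_n=20,
)

```text
clock: 0.77
tcp_pos: [0.3907, -0.3286, 0.1883]
eef_rot: [0.791, 0.611, -0.0, -0.0]
wrist_force: [0.5, 0.0, -0.7]
finger_gap: 0.0411
finger_force: 0.0
```

```bash
python3 -c "
from h import *
go(saw(0,-.09,.12),82.25)"
```

```text
t 0.7667 shift [0.2221 0.0911 0.0683] turn [-0.   -0.   -0.12] gap 0.0411 F [ 0.5  0.  -0.7]
```

>>> advance(
  rows=[0.04,0.016,0.012,0,0,-0.1,0.08,0.032,0.024,0,0,-0.1,0.12,0.048,0.036,0,0,-0.1,0.16,0.064,0.05,0,0,-0.1,0.2,0.08,0.068,0,0,-0.1,0.2,0.08,0.068,0,0,-0.1,0.2,0.08,0.068,0,0,-0.1],
)

```text
clock: 1.35
tcp_pos: [0.5198, -0.1547, 0.1188]
eef_rot: [0.76, 0.649, -0.0, -0.001]
wrist_force: [0.9, -0.7, 0.3]
finger_gap: 0.0399
finger_force: 0.0
```

```bash
python3 -c "
from h import *
go(saw(0,-.09,.12),82.25)"
```

```text
t 1.35 shift [ 0.0202  0.0121 -0.0012] turn [-0.002 -0.001 -0.022] gap 0.0399 F [ 0.9 -0.7  0.3]
```

Align, then go down to TCP z ≈ 0.052.

>>> advance(
  rows=[0.02,0.012,0,0,0,-0.022,0.02,0.012,0,0,0,-0.022,0.02,0.012,0,0,0,-0.022,0.02,0.012,0,0,0,-0.022],
)

```text
clock: 1.68
tcp_pos: [0.5333, -0.1409, 0.1208]
eef_rot: [0.755, 0.656, -0.0, -0.0]
wrist_force: [-0.2, -0.0, 0.5]
finger_gap: 0.04
finger_force: 0.0
```

```bash
python3 - <<'E'
from h import *
go(saw(0,-.09,.052),82.25)
S=env.camera("scene");T=env.camera("top")
f=lambda i:cv2.resize(i,None,fx=5,fy=5,interpolation=cv2.INTER_CUBIC)
cv2.imwrite("pics/d1.png",np.hstack([f(S[150:230,190:270]),f(T[180:260,290:370])])[:,:,::-1])
E
```

```text
t 1.6833 shift [0.0044 0.001  0.0688] turn [-0.     0.    -0.004] gap 0.04 F [-0.2 -0.   0.5]
```

View pics/d1.png

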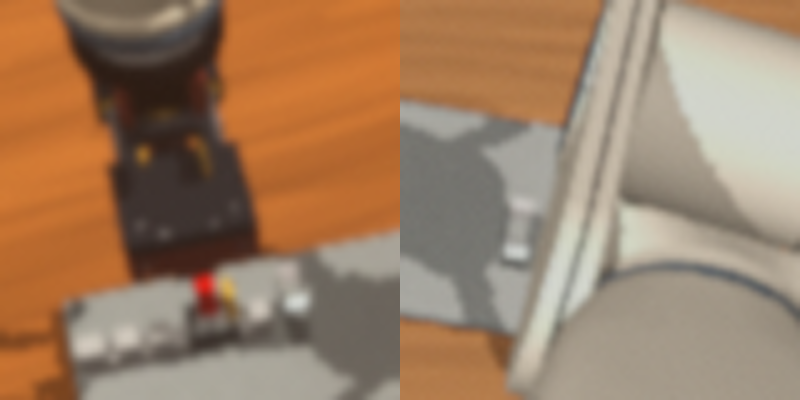

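The scene view (left) has the gripper straight above the red tab at (205,290). The top view is blocked by the arm. Descend.

>>> advance(
  rows=[0.004,0.001,0.02,0,0,0,0.004,0.001,0.04,0,0,0,0.004,0.001,0.06,0,0,0,0.004,0.001,0.069,0,0,0,0.004,0.001,0.069,0,0,0,0.004,0.001,0.069,0,0,0],
)

```text
clock: 2.28
tcp_pos: [0.5352, -0.1367, 0.0517]
eef_rot: [0.755, 0.656, -0.0, -0.0]
wrist_force: [-0.7, -0.6, 0.4]
finger_gap: 0.0401
finger_force: 0.0
```

```bash
python3 -c "
from h import *
go(saw(0,-.09,.052),82.25)"
```

```text
t 2.2833 shift [-0.     -0.0003 -0.0003] turn [-0.001 -0.    -0.005] gap 0.0401 F [-0.7 -0.6  0.4]
```

>>> advance(
  rows=[0,0,0,0,0,0,0,0,0,0,0,0,0,0,0,0,0,0,0,0,0,0,0,0,0,0,0,0,0,0,0,0,0,0,0,0],
  aperture=0.0,
  grip_n=20,
)

```text
clock: 2.78
tcp_pos: [0.5356, -0.1363, 0.0523]
eef_rot: [0.754, 0.656, 0.0, 0.0]
wrist_force: [-3.3, -0.1, 6.4]
finger_gap: 0.0159
finger_force: 20.0
```

```bash
python3 -c "
from h import *
go(saw(0,-.09,.052),82.25)"
```

```text
t 2.7833 shift [-0.0005 -0.0007  0.0003] turn [ 0.     0.    -0.004] gap 0.0159 F [-3.3 -0.1  6.4]
```

>>> advance(
  rows=[0,0,-0.006,0,0,0,0,0,-0.013,0,0,0,0,0,-0.013,0,0,0,0,0,-0.013,0,0,0,0,0,-0.013,0,0,0],
)

```text
clock: 3.2
tcp_pos: [0.5356, -0.1363, 0.0647]
eef_rot: [0.755, 0.656, 0.0, 0.0]
wrist_force: [0.3, -0.5, -2.2]
finger_gap: 0.016
finger_force: 20.0
```

>>> advance(
  rows=[-0.01,0,0,0,0,0,-0.02,0,0,0,0,0,-0.03,0,0,0,0,0,-0.04,0,0,0,0,0,-0.04,0,0,0,0,0,-0.04,0,0,0,0,0],
)

```text
clock: 3.7
tcp_pos: [0.53, -0.177, 0.0646]
eef_rot: [0.755, 0.656, 0.0, 0.0]
wrist_force: [0.8, -1.4, -1.6]
finger_gap: 0.0163
finger_force: 20.0
```

```bash
python3 -c "
from h import *
go(saw(0,-.13,.052),82.25)"
```

```text
t 3.7 shift [ 0.0006 -0.0006  0.0126] turn [ 0.     0.    -0.005] gap 0.0163 F [ 0.8 -1.4 -1.6]
```

>>> advance(
  rows=[0.0005,0,0.006,0,0,0,0.0005,0,0.0125,0,0,0,0.0005,0,0.0125,0,0,0,0.0005,0,0.0125,0,0,0],
)

```text
clock: 4.03
tcp_pos: [0.5303, -0.175, 0.0518]
eef_rot: [0.754, 0.656, 0.0, 0.0]
wrist_force: [0.3, -0.2, 2.0]
finger_gap: 0.0159
finger_force: 20.0
```

>>> advance(
  rows=[0,0,0,0,0,0,0,0,0,0,0,0,0,0,0,0,0,0,0,0,0,0,0,0],
  aperture=0.04,
)

```text
clock: 4.37
tcp_pos: [0.53, -0.1751, 0.0519]
eef_rot: [0.754, 0.656, -0.0, -0.0]
wrist_force: [-0.2, 0.2, 0.4]
finger_gap: 0.0383
finger_force: 0.0
```

>>> advance(
  rows=[0,0,-0.03,0,0,0,0,0,-0.07,0,0,0,0,-0.04,-0.1,0,0,0,0,-0.08,-0.1,0,0,0,0,-0.12,-0.1,0,0,0,0,-0.15,-0.1,0,0,0,0,-0.15,-0.1,0,0,0],
)

```text
clock: 4.95
tcp_pos: [0.3743, -0.1523, 0.1513]
eef_rot: [0.755, 0.656, -0.002, -0.003]
wrist_force: [0.2, 0.5, 0.2]
finger_gap: 0.0402
finger_force: 0.0
```

```bash
python3 - <<'E'
from h import *
P=np.array([.4975,-.288,.1]);go(P,3.3)
S=env.camera("scene");T=env.camera("top")
f=lambda i:cv2.resize(i,None,fx=5,fy=5,interpolation=cv2.INTER_CUBIC)
cv2.imwrite("pics/d2.png",np.hstack([f(S[170:250,190:270]),f(T[190:270,300:380])])[:,:,::-1])
try: print(proj("scene",saw(0,-.13,.068)),blob(S,(215,240,195,225),red)[:2],blob(T,(325,350,220,240),red)[:2])
except Exception as e: print(e)
E
```

```text
t 4.95 shift [-0.1174  0.1412  0.0502] turn [-0.007  0.003  1.374] gap 0.0402 F [0.2 0.5 0.2]
[[216.37274579 210.58060778]] (array([217.04617753, 210.47639815]), 19) (array([345.58273189, 230.10344828]), 19)
```

View pics/d2.png

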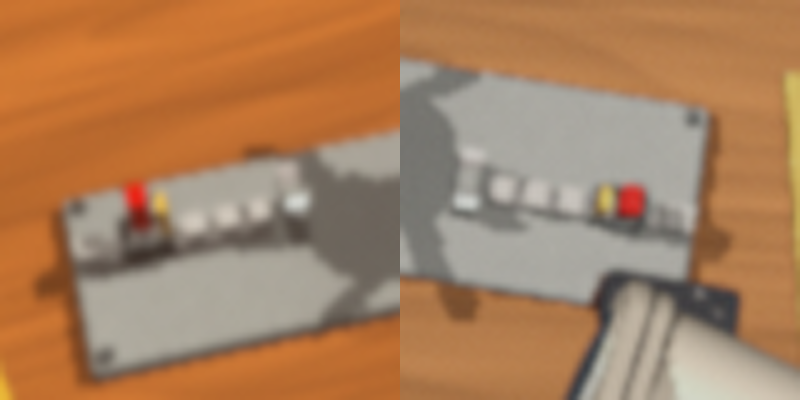

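The tab is down in the fourth notch: seen at scene (217,210.5), predicted (216.4,210.6). Now the brass bar.

>>> advance(
  rows=[-0.03,0.03,0.01,0,0,0.125,-0.06,0.06,0.02,0,0,0.25,-0.09,0.1,0.04,0,0,0.375,-0.118,0.13,0.05,0,0,0.5,-0.118,0.13,0.05,0,0,0.625,-0.118,0.13,0.05,0,0,0.75,-0.118,0.13,0.05,0,0,0.875,-0.118,0.13,0.05,0,0,1],
)

```text
clock: 5.72
tcp_pos: [0.4957, -0.2903, 0.1012]
eef_rot: [0.977, 0.211, 0.0, 0.0]
wrist_force: [0.6, 0.3, 0.4]
finger_gap: 0.0395
finger_force: 0.0
```

>>> advance(
  rows=[0,0,0,0,0,0.125,0,0,0,0,0,0.25,0,0,0,0,0,0.372,0,0,0,0,0,0.372,0,0,0,0,0,0.372],
)

```text
clock: 6.13
tcp_pos: [0.4951, -0.2898, 0.1018]
eef_rot: [0.999, 0.032, 0.0, 0.0]
wrist_force: [-0.7, 0.7, 0.4]
finger_gap: 0.0403
finger_force: 0.0
```

```bash
python3 -c "
from h import *
go([.4865,-.2886,.003],3.3)"
```

```text
t 6.1333 shift [-0.0086 -0.0018  0.0988] turn [ 0.    -0.     0.006] gap 0.0403 F [-0.7  0.7  0.4]
```

>>> advance(
  rows=[-0.009,-0.002,0.03,0,0,0.006,-0.009,-0.002,0.06,0,0,0.006,-0.009,-0.002,0.085,0,0,0.006,-0.009,-0.002,0.0985,0,0,0.006,-0.009,-0.002,0.0985,0,0,0.006,-0.009,-0.002,0.0985,0,0,0.006],
)

```text
clock: 6.63
tcp_pos: [0.4853, -0.2881, 0.003]
eef_rot: [1.0, 0.028, -0.0, -0.0]
wrist_force: [-0.2, -0.2, 0.7]
finger_gap: 0.04
finger_force: 0.0
```

>>> advance(
  rows=[0,0,0,0,0,0,0,0,0,0,0,0,0,0,0,0,0,0,0,0,0,0,0,0,0,0,0,0,0,0,0,0,0,0,0,0],
  aperture=0,
  grip_n=40,
)

```text
clock: 7.13
tcp_pos: [0.4851, -0.2881, 0.004]
eef_rot: [1.0, 0.027, 0.0, 0.0]
wrist_force: [-0.0, 0.4, 2.1]
finger_gap: 0.0093
finger_force: 40.0
```

```bash
python3 -c "
from h import *
go([.4865,-.2886,.003],3.3)"
```

```text
t 7.1333 shift [0.0014 0.0005 0.001 ] turn [ 0.    -0.001 -0.004] gap 0.0093 F [-0.   0.4  2.1]
```

>>> advance(
  rows=[0,0,-0.02,0,0,0,0,0,-0.06,0,0,0,0,0,-0.1,0,0,0,-0.04,-0.02,-0.12,0,0,-0.12,-0.075,-0.04,-0.12,0,0,-0.24,-0.08,-0.05,-0.12,0,0,-0.36,-0.08,-0.05,-0.12,0,0,-0.48,-0.08,-0.05,-0.12,0,0,-0.6],
)

```text
clock: 7.8
tcp_pos: [0.4009, -0.2415, 0.1239]
eef_rot: [0.946, 0.324, -0.0, -0.0]
wrist_force: [0.9, -0.6, -1.2]
finger_gap: 0.0098
finger_force: 40.0
```

>>> advance(
  rows=[0,0,0,0,0,-0.12,0,0,0,0,0,-0.24,0,0,0,0,0,-0.36,0,0,0,0,0,-0.48,0,0,0,0,0,-0.6,0,0,0,0,0,-0.72,0,0,0,0,0,-0.776,0,0,0,0,0,-0.776],
)

```text
clock: 8.47
tcp_pos: [0.402, -0.2422, 0.1235]
eef_rot: [0.754, 0.656, -0.0, -0.0]
wrist_force: [1.1, 0.3, -2.4]
finger_gap: 0.0096
finger_force: 40.0
```

```bash
python3 -c "
from h import *
go(saw(-.12,-.003,.1),82.25)"
```

```text
t 8.4667 shift [ 0.2094 -0.0033  0.0236] turn [-0.    -0.    -0.004] gap 0.0096 F [ 1.1  0.3 -2.4]
```

>>> advance(
  rows=[0.04,0,0.005,0,0,0,0.08,0,0.01,0,0,0,0.12,0,0.02,0,0,0,0.16,0,0.024,0,0,0,0.195,-0.003,0.024,0,0,0,0.209,-0.003,0.024,0,0,-0.004,0.209,-0.003,0.024,0,0,-0.004,0.209,-0.003,0.024,0,0,-0.004],
)

```text
clock: 9.13
tcp_pos: [0.4287, -0.0345, 0.0996]
eef_rot: [0.754, 0.657, -0.0, 0.0]
wrist_force: [-0.2, 0.6, -2.2]
finger_gap: 0.0095
finger_force: 40.0
```

```bash
python3 - <<'E'
from h import *
go(saw(0,-.003,.08),82.25)
S=env.camera("scene");T=env.camera("top")
f=lambda i,k:cv2.resize(i,None,fx=k,fy=k,interpolation=cv2.INTER_CUBIC)
cv2.imwrite("pics/d3.png",np.vstack([f(S[140:240,180:380],4)[:300],f(T[170:270,210:410],4)[:300]])[:,:,::-1])
for n,I,roi in(("scene",S,(190,360,140,215)),("top",T,(225,370,215,290))):
    m=blob(I,roi,yel)[2]; v=cv2.fitLine(m.astype(np.float32),cv2.DIST_HUBER,0,.01,.01).ravel();t=(m-v[2:])@v[:2]
    for u in(t.min()-.5,t.max()+.5):
        q=v[2:]+u*v[:2];P=onz(n,q,.101);print(n,len(m),np.round(q,1),R.from_euler("z",-SY).apply(P-S0).round(4))
E
```

```text
t 9.1333 shift [1.00e-04 1.19e-01 1.96e-02] turn [-0.     0.    -0.001] gap 0.0095 F [-0.2  0.6 -2.2]
scene 61 [219.9 210.5] [ 0.0253 -0.1198  0.101 ]
scene 61 [289.8 151.4] [-0.139   0.1268  0.101 ]
top 102 [247.5 261.1] [-0.1311  0.1218  0.101 ]
top 102 [342.3 230.2] [-0.007  -0.1174  0.101 ]
```

View pics/d3.png

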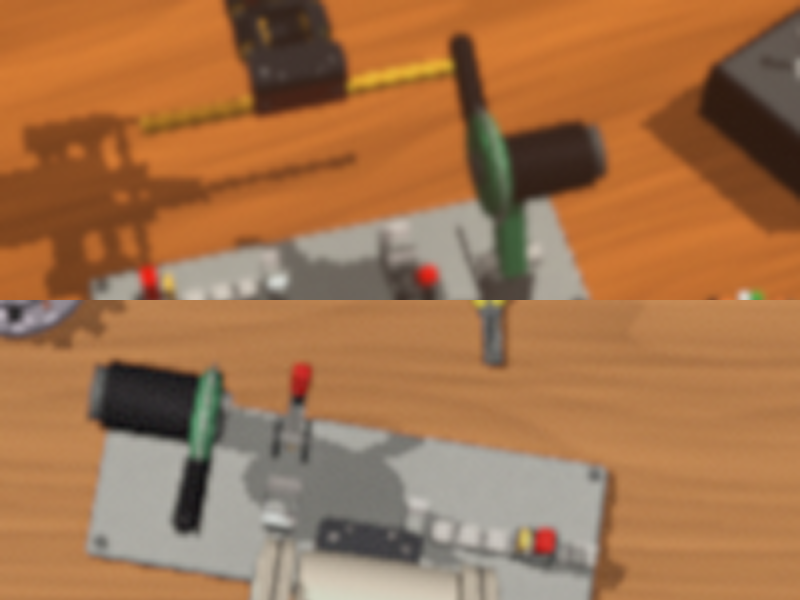

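The scene crop shows the bar level in the gripper, with its stop end at (141,124) in the crop, which is px (215.2,171). The blade end is hidden by the handle. Compute the stop end's saw position.

```bash
python3 - <<'E'
from h import *
S=cv2.imread("pics/d3.png")[:,:,::-1]
for q in((139,125),(145,123),(455,67),(260,102)):
    p=(np.array(q)+.5)/4-.5+[180,140]; print(R.from_euler("z",-SY).apply(onz("scene",p,.101)-S0).round(4))
E
```

```text
[-0.1197 -0.1119  0.101 ]
[-0.1205 -0.1072  0.101 ]
[-0.1165  0.132   0.101 ]
[-0.1192 -0.0201  0.101 ]
```

>>> advance(
  rows=[0.003,0.01,0.02,0,0,0,0.003,0.035,0.02,0,0,0,0.003,0.065,0.02,0,0,0,0.003,0.095,0.02,0,0,0,0.003,0.115,0.02,0,0,-0.001,0.003,0.119,0.02,0,0,-0.001,0.003,0.119,0.02,0,0,-0.001,0.003,0.119,0.02,0,0,-0.001],
)

```text
clock: 9.9
tcp_pos: [0.5453, -0.0491, 0.0791]
eef_rot: [0.754, 0.657, -0.001, -0.001]
wrist_force: [1.0, -0.0, -1.8]
finger_gap: 0.0095
finger_force: 40.0
```

```bash
python3 - <<'E'
from h import *
go(saw(0,0,.054),82.25)
E
```

```text
t 9.9 shift [0.0018 0.0015 0.0251] turn [-0.002  0.    -0.003] gap 0.0095 F [ 1.  -0.  -1.8]
```

>>> advance(
  rows=[0.001,0.001,0,0,0,0,0.001,0.001,0.008,0,0,0,0.001,0.001,0.016,0,0,0,0.001,0.001,0.022,0,0,0,0.001,0.001,0.0245,0,0,0,0.001,0.001,0.0245,0,0,0,0.001,0.001,0.0245,0,0,0],
)

```text
clock: 10.48
tcp_pos: [0.5478, -0.0473, 0.0547]
eef_rot: [0.753, 0.657, -0.0, -0.0]
wrist_force: [0.1, -0.3, -1.6]
finger_gap: 0.0097
finger_force: 40.0
```

```bash
python3 - <<'E'
from h import *
go(saw(0,0,.054),82.25)
E
```

```text
t 10.4833 shift [-0.0003 -0.0007  0.0007] turn [-0.001  0.    -0.001] gap 0.0097 F [ 0.1 -0.3 -1.6]
```

>>> advance(
  rows=[-0.001,0,0.0005,0,0,0,-0.002,0,0.0005,0,0,0,-0.003,0,0.0005,0,0,0,-0.004,0,0.0005,0,0,0,-0.004,0,0.0005,0,0,0],
)

```text
clock: 10.9
tcp_pos: [0.5476, -0.0516, 0.0547]
eef_rot: [0.754, 0.657, 0.0, 0.0]
wrist_force: [-0.4, -0.2, -2.2]
finger_gap: 0.0094
finger_force: 40.0
```

>>> advance(
  rows=[-0.001,0,0,0,0,0,-0.002,0,0,0,0,0,-0.002,0,0,0,0,0],
)

```text
clock: 11.15
tcp_pos: [0.5473, -0.0535, 0.0547]
eef_rot: [0.754, 0.657, 0.0, 0.0]
wrist_force: [-0.4, 0.2, -1.6]
finger_gap: 0.0094
finger_force: 40.0
```

>>> advance(
  rows=[-0.001,0,0.0005,0,0,0,-0.0015,0,0.0005,0,0,0,-0.0015,0,0.0005,0,0,0],
)

```text
clock: 11.4
tcp_pos: [0.5473, -0.0542, 0.0543]
eef_rot: [0.754, 0.657, 0.0, -0.0]
wrist_force: [1.0, 5.1, -0.1]
finger_gap: 0.0097
finger_force: 40.0
```

>>> advance(
  rows=[-0.001,0,0,0,0,0,-0.0015,0,0,0,0,0,-0.0015,0,0,0,0,0],
)

```text
clock: 11.65
tcp_pos: [0.5473, -0.0545, 0.0543]
eef_rot: [0.754, 0.657, 0.001, -0.001]
wrist_force: [0.6, 12.4, 0.2]
finger_gap: 0.0097
finger_force: 40.0
```

```bash
python3 - <<'E'
from h import *
S=env.camera("scene");T=env.camera("top")
f=lambda i,k:cv2.resize(i,None,fx=k,fy=k,interpolation=cv2.INTER_CUBIC)
cv2.imwrite("pics/d4.png",np.vstack([f(S[180:230,200:330],6),f(T[200:250,230:360],6)])[:,:,::-1])
E
```

```text
(no output)
```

View pics/d4.png

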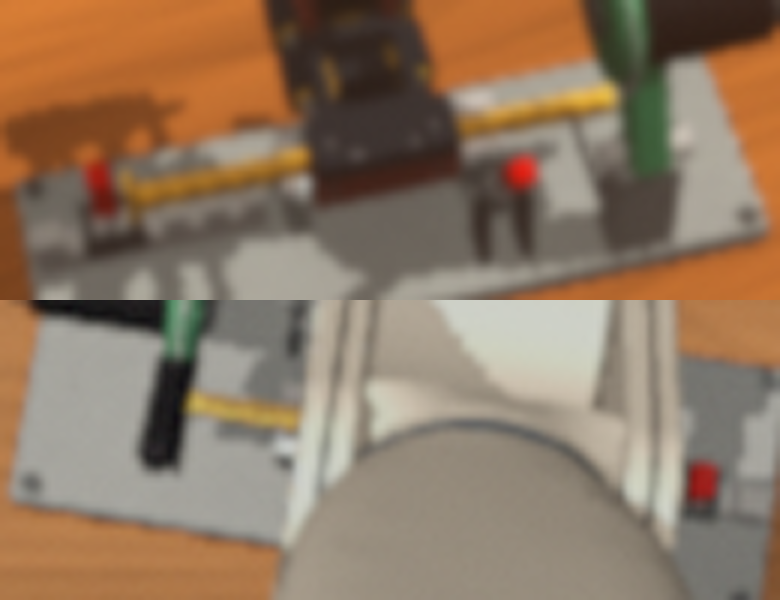

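The bar is in both cradles with its end against the stop (12 N contact). Relieve the push, release and lift.

>>> advance(
  rows=[0.0015,0,0.0003,0,0,0,0.0015,0,0.0003,0,0,0],
)

```text
clock: 11.92
tcp_pos: [0.5474, -0.0542, 0.054]
eef_rot: [0.753, 0.658, 0.0, 0.0]
wrist_force: [0.0, 5.3, -0.5]
finger_gap: 0.0095
finger_force: 40.0
```

>>> advance(
  rows=[0,0,0,0,0,0,0,0,0,0,0,0,0,0,0,0,0,0,0,0,0,0,0,0],
  aperture=0.035,
)

```text
clock: 12.25
tcp_pos: [0.547, -0.0552, 0.0538]
eef_rot: [0.754, 0.657, -0.0, 0.0]
wrist_force: [-0.4, -0.9, -0.3]
finger_gap: 0.0322
finger_force: 0.0
```

>>> advance(
  rows=[0,0,-0.03,0,0,0,0,0,-0.07,0,0,0,0,0,-0.1,0,0,0,0,0,-0.1,0,0,0,0,0,-0.1,0,0,0],
  aperture=0,
)

```text
clock: 12.67
tcp_pos: [0.5483, -0.0553, 0.1556]
eef_rot: [0.754, 0.657, 0.001, 0.002]
wrist_force: [-1.2, 0.0, 0.3]
finger_gap: 0.0048
finger_force: 0.0
```

```bash
python3 - <<'E'
from h import *
go(saw(.13,.045,.115),82.25)
S=env.camera("scene")
m=blob(S,(216,345,180,225),yel)[2];v=cv2.fitLine(m.astype(np.float32),cv2.DIST_HUBER,0,.01,.01).ravel();t=(m-v[2:])@v[:2]
for u in(t.min()-.5,t.max()+.5): print(R.from_euler("z",-SY).apply(onz("scene",v[2:]+u*v[:2],.058)-S0).round(4))
E
```

```text
t 12.6667 shift [0.0526 0.1275 0.0411] turn [ 0.004  0.    -0.001] gap 0.0048 F [-1.2  0.   0.3]
[ 0.0043 -0.1145  0.058 ]
[0.001  0.1292 0.058 ]
```

>>> advance(
  rows=[0,0.04,-0.01,0,0,0,0,0.08,-0.02,0,0,0,0,0.115,-0.02,0,0,0,0.02,0.128,-0.01,0,0,0,0.053,0.128,0.01,0,0,0,0.053,0.128,0.041,0,0,0,0.053,0.128,0.05,0,0,0,0.053,0.128,0.05,0,0,0],
)

```text
clock: 13.38
tcp_pos: [0.6774, -0.0195, 0.0987]
eef_rot: [0.753, 0.658, -0.003, -0.003]
wrist_force: [-1.1, 0.2, 0.7]
finger_gap: 0.0006
finger_force: 0.0
```

```bash
python3 - <<'E'
from h import *
go(saw(.055,.045,.105),82.25)
E
```

```text
t 13.3833 shift [-0.0003 -0.0705 -0.0057] turn [-0.009  0.001 -0.   ] gap 0.0006 F [-1.1  0.2  0.7]
```

>>> advance(
  rows=[0,-0.01,-0.004,0,0,0,0,-0.02,-0.004,0,0,0,0,-0.03,-0.004,0,0,0,0,-0.04,-0.004,0,0,0,0,-0.05,-0.004,0,0,0],
)

```text
clock: 13.8
tcp_pos: [0.635, -0.0136, 0.1116]
eef_rot: [0.754, 0.657, 0.004, 0.004]
wrist_force: [6.5, -0.7, 5.7]
finger_gap: 0.0007
finger_force: 3.5
```

>>> advance(
  rows=[0,-0.006,0,0,0,0,0,-0.012,0,0,0,0,0,-0.018,0,0,0,0,0,-0.024,0,0,0,0,0,-0.024,0,0,0,0],
)

```text
clock: 14.22
tcp_pos: [0.6054, -0.0095, 0.1076]
eef_rot: [0.754, 0.657, -0.001, -0.001]
wrist_force: [-0.3, 0.4, -0.1]
finger_gap: 0.0002
finger_force: 0.0
```

```bash
python3 - <<'E'
from h import *
go(saw(.055,.045,.105),82.25)
S=env.camera("scene")
cv2.imwrite("pics/d5.png",cv2.resize(S[150:240,200:340],None,fx=5,fy=5,interpolation=cv2.INTER_CUBIC)[:,:,::-1])
for roi in ((270,320,170,225),): print(blob(S,roi,red)[:2])
print([proj("scene",saw(45-60*np.sin(a) if 0 else .045+.06*np.sin(np.radians(30)-a),.055,.067+.06*np.cos(np.radians(30)-a))).round(1) for a in(0,.3,.6,2.09)])
E
```

```text
t 14.2167 shift [-0.0005  0.0022  0.0026] turn [-0.003  0.    -0.001] gap 0.0002 F [-0.3  0.4 -0.1]Traceback (most recent call last):
  File "<stdin>", line 5, in <module>
  File "h.py", line 16, in blob
    return np.r_[np.average(x,weights=w)+x0,np.average(y,weights=w)+y0],len(x),np.c_[x+x0,y+y0]
                 ~~~~~~~~~~^^^^^^^^^^^^^
    raise ZeroDivisionError(
        "Weights sum to zero, can't be normalized")
ZeroDivisionError: Weights sum to zero, can't be normalized
```

>>> advance(
  rows=[0,0,-0.04,0,0,0,0,0,-0.08,0,0,0,0,0,-0.12,0,0,0,0,-0.04,-0.16,0,0,0,0,-0.08,-0.17,0,0,0,0.03,-0.12,-0.17,0,0,0,0.07,-0.14,-0.17,0,0,-0.1,0.11,-0.14,-0.17,0,0,-0.2],
)

```text
clock: 14.93
tcp_pos: [0.4809, 0.1028, 0.2777]
eef_rot: [0.683, 0.73, -0.001, -0.001]
wrist_force: [-0.1, -0.2, 0.1]
finger_gap: 0.0006
finger_force: 0.0
```

```bash
python3 - <<'E'
from h import *
go([.471,.357,.13],105.3)
S=env.camera("scene");T=env.camera("top")
f=lambda i,k:cv2.resize(i,None,fx=k,fy=k,interpolation=cv2.INTER_CUBIC)
cv2.imwrite("pics/d6.png",np.vstack([f(S[180:230,200:330],6),f(T[180:230,230:360],6)])[:,:,::-1])
print(proj("scene",saw(.045+.06*np.sin(np.radians(30)-2.09),.055,.067+.06*np.cos(np.radians(30)-2.09))))
for n,I in (("s",S),("t",T)):
    try: print(n,blob(I,(270,305,180,225) if n=="s" else (270,310,180,235),red)[:2])
    except Exception as e: print(n,"none")
E
```

```text
t 14.9333 shift [0.2544 0.0073 0.1475] turn [-0.003  0.    -0.201] gap 0.0006 F [-0.1 -0.2  0.1]
[[277.37908441 193.68917485]]
s (array([277.78407494, 193.63793911]), 10)
t (array([279.40224454, 224.52953337]), 17)
```

View pics/d6.png

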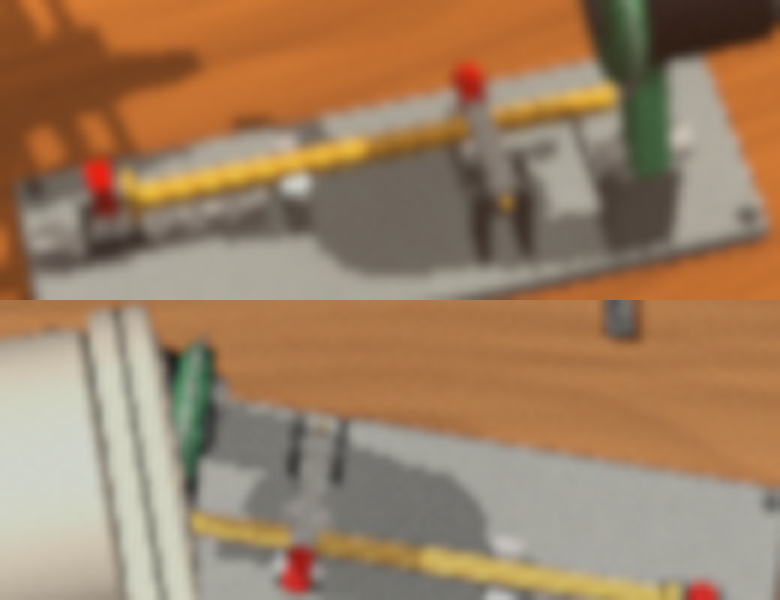

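The hold-down lies over the bar: its grip is at scene (277.8,193.6), predicted (277.4,193.7) for 2.09 rad. Now the toggle.

>>> advance(
  rows=[0.04,0,0,0,0,-0.1,0.08,0,0,0,0,-0.2,0.12,0,0,0,0,-0.2,0.16,0.005,0.03,0,0,-0.2,0.2,0.007,0.07,0,0,-0.2,0.24,0.007,0.1,0,0,-0.2,0.254,0.007,0.135,0,0,-0.2,0.254,0.007,0.147,0,0,-0.2],
)

```text
clock: 15.7
tcp_pos: [0.4756, 0.3591, 0.1287]
eef_rot: [0.608, 0.794, -0.0, -0.0]
wrist_force: [0.2, 0.4, -0.3]
finger_gap: 0.0005
finger_force: 0.0
```

>>> advance(
  rows=[0,0,0,0,0,0,0,0,0,0,0,0],
)

```text
clock: 15.87
tcp_pos: [0.4743, 0.3561, 0.1282]
eef_rot: [0.608, 0.794, -0.003, -0.001]
wrist_force: [0.1, 0.2, -0.1]
finger_gap: 0.0003
finger_force: 0.0
```

```bash
python3 - <<'E'
from h import *
go([.471,.357,.085],105.3)
E
```

```text
t 15.8667 shift [ 0.0019 -0.0027  0.0432] turn [-0.006  0.002 -0.002] gap 0.0003 F [ 0.1  0.2 -0.1]
```

>>> advance(
  rows=[0.002,-0.002,0.02,0,0,0,0.002,-0.002,0.042,0,0,0,0.002,-0.002,0.043,0,0,0,0.002,0.01,0.043,0,0,0,0.002,0.02,0.043,0,0,0,0.002,0.028,0.043,0,0,0],
)

```text
clock: 16.37
tcp_pos: [0.5042, 0.3664, 0.09]
eef_rot: [0.608, 0.794, 0.001, 0.0]
wrist_force: [-4.6, -1.7, 4.7]
finger_gap: 0.0003
finger_force: 2.9
```

>>> advance(
  rows=[0,0.005,0,0,0,0,0,0.01,0,0,0,0,0,0.014,0,0,0,0,0,0.014,0,0,0,0],
)

```text
clock: 16.7
tcp_pos: [0.517, 0.3704, 0.0881]
eef_rot: [0.608, 0.794, 0.001, 0.0]
wrist_force: [0.7, 0.5, 0.3]
finger_gap: 0.0005
finger_force: 0.0
```

```bash
python3 - <<'E'
from h import *
go([.529,.3725,.085],105.3)
S=env.camera("scene");cv2.imwrite("pics/e1.png",S[:,:,::-1])
E
```

```text
t 16.7 shift [-0.0011  0.0122  0.0031] turn [ 0.002 -0.    -0.003] gap 0.0005 F [0.7 0.5 0.3]
```

>>> advance(
  rows=[0,-0.02,0,0,0,0,0,-0.04,-0.02,0,0,0,0,-0.06,-0.05,0,0,0,0,-0.09,-0.09,0,0,0,-0.02,-0.1,-0.12,0,0,0,-0.04,-0.1,-0.14,0,0,0,-0.04,-0.1,-0.14,0,0,0,-0.04,-0.1,-0.14,0,0,0],
)

```text
clock: 17.42
tcp_pos: [0.4303, 0.3054, 0.2291]
eef_rot: [0.608, 0.794, 0.002, 0.001]
wrist_force: [-0.2, -0.4, -0.6]
finger_gap: 0.0003
finger_force: 0.0
```

```bash
python3 - <<'E'
from h import *
S=env.camera("scene").astype(int);O=cv2.imread("pics/scene0.png")[:,:,::-1].astype(int)
piv=np.array([.529,.3725,.067]);ax=np.array([.9646,.2639,0])
for a in(-.45,0,.45):
    L=[piv+r*(np.sin(a)*ax+np.cos(a)*np.array([0,0,1])) for r in(.012,.018,.024,.03,.035)]
    q=proj("scene",np.array(L)).round().astype(int);print(a,q[-1],"old",O[q[:,1],q[:,0]].sum(1)//3,"new",S[q[:,1],q[:,0]].sum(1)//3)
T=env.camera("top");I={"scene":S.astype(np.uint8),"top":T}
print("tab",blob(I["scene"],(208,225,198,222),red)[0],"clamp",blob(I["scene"],(270,290,185,203),red)[0],env.read_state()["wrist_force"])
E
```

```text
-0.45 [380 147] old [ 96  94  87 111 115] new [98 89 88 89 89]
0 [384 149] old [113 100  98  96  87] new [114  91  88  88  88]
0.45 [387 153] old [142 140  93  84  84] new [103  93  83 113 152]
tab [216.3933162  210.50128535] clamp [277.78397376 193.6321462 ] [ 0.4409585  -0.22586891 -0.49901043]
```

The lever tip now shows bright at the on position and is gone from the off position. The tab and the clamp are unchanged, so I hand in.

```bash
python3 -c "
from station import env
print(env.finish_job())"
```

```text
the job is handed in; nothing more can be done
None
```

I handed the job in at about 17 s with all five steps done: stop two notches out and down, brass bar in both cradles against the stop, hold-down clamped and toggle on, as far as the cameras and force readings show. The hand-in returned no verdict, and I didn't measure the silver bar, pliers or bur stand again afterwards.

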